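# Turn coin drums slot-up and run them into the test frame

### The job

Roll every brass coin drum along the rubber-faced plate until its coin slot faces straight up, then set each one, slot still up, in a cradle of the brass tray - do not lift a drum high or carry it over to the tray until its slot is up. When all the drums are in, push the tray along the rollers into the test frame until it is fully home against the stop and the plunger is pressed in. Leave the other things on the bench where they are.

Things in the scene. Friction and masses are not known exactly. Their poses are not given: they have to be found in the camera images.
- plate: fixed flat steel rolling plate with a rubber facing, 260 mm (own x) by 440 mm (own y), top face 8 mm above the table, with a rim 6 mm wide that stands 16 mm above the top face all round; origin under its centre at table height. The drums start lying on it, axes roughly along its y, slots 1 to 1.9 rad from up to either side; struck by a finger on one side only, a drum runs on by 10 mm or so
- drum1: coin drum: solid brass cylinder, 36 mm diameter, 56 mm long (plus a 5 mm hub on each end), 0.2 kg; origin at its centre, own y along its axis, own z from the axis to its coin slot (dark, 6 by 40 mm; a small dark key on each end face is on the same side). Slot up = own z up. Pushed from the side it rolls, 18 mm of travel per radian. Maybe absent (None)
- drum2: coin drum: solid brass cylinder, 36 mm diameter, 56 mm long (plus a 5 mm hub on each end), 0.2 kg; origin at its centre, own y along its axis, own z from the axis to its coin slot (dark, 6 by 40 mm; a small dark key on each end face is on the same side). Slot up = own z up. Pushed from the side it rolls, 18 mm of travel per radian. Maybe absent (None)
- drum3: coin drum: solid brass cylinder, 36 mm diameter, 56 mm long (plus a 5 mm hub on each end), 0.2 kg; origin at its centre, own y along its axis, own z from the axis to its coin slot (dark, 6 by 40 mm; a small dark key on each end face is on the same side). Slot up = own z up. Pushed from the side it rolls, 18 mm of travel per radian. Maybe absent (None)
- drum4: coin drum: solid brass cylinder, 36 mm diameter, 56 mm long (plus a 5 mm hub on each end), 0.2 kg; origin at its centre, own y along its axis, own z from the axis to its coin slot (dark, 6 by 40 mm; a small dark key on each end face is on the same side). Slot up = own z up. Pushed from the side it rolls, 18 mm of travel per radian. Maybe absent (None)
- way: fixed roller way: twelve free-turning steel rollers (20 mm diameter, 36 mm apart, tops 35 mm above the table) between two guide rails (tops 52 mm above the table, inner faces 158 mm apart); 440 mm long, from -190 to +250 mm of its origin along its own x, origin at table height midway between the rails; own +x leads into the test frame
- tray: loose open brass tray standing on the rollers between the guide rails, 180 mm (own x, along the way) by 150 mm (own y), 0.8 kg; origin under its centre at its underside, own z up; floor 4 mm thick, end walls (at its own -x and +x ends) 5 mm thick and 30 mm high over the underside, side walls 12 mm high; holds four cradles. Pushed at its -x end wall it rolls along the way at about 1 to 3 N.
- cradle1 (a point): point where the centre of a drum lies when it rests in this cradle of the tray (27.2 mm above the tray's underside). V-blocks with 60-degree flanks under the drum's two ends (lips 23 mm above the tray's underside, 40 mm of free length between them for the fingers) hold it with its axis along the tray's y; cradle centres are 76 mm apart in x and 74 mm in y
- cradle2 (a point): point where the centre of a drum lies when it rests in this cradle of the tray (27.2 mm above the tray's underside). V-blocks with 60-degree flanks under the drum's two ends (lips 23 mm above the tray's underside, 40 mm of free length between them for the fingers) hold it with its axis along the tray's y; cradle centres are 76 mm apart in x and 74 mm in y
- cradle3 (a point): point where the centre of a drum lies when it rests in this cradle of the tray (27.2 mm above the tray's underside). V-blocks with 60-degree flanks under the drum's two ends (lips 23 mm above the tray's underside, 40 mm of free length between them for the fingers) hold it with its axis along the tray's y; cradle centres are 76 mm apart in x and 74 mm in y
- cradle4 (a point): point where the centre of a drum lies when it rests in this cradle of the tray (27.2 mm above the tray's underside). V-blocks with 60-degree flanks under the drum's two ends (lips 23 mm above the tray's underside, 40 mm of free length between them for the fingers) hold it with its axis along the tray's y; cradle centres are 76 mm apart in x and 74 mm in y
- plunger (a joint): brass plunger of 16 mm diameter, 53 mm above the table, that sticks 12 mm out of the test frame's stop block towards the tray; 0 = fully out, 0.012 m = pressed flush with the stop block (the tray's +x wall then meets the block). It yields to about 1.5 N and stays where it is left
- stop (a point): middle of the face of the test frame's fixed stop block (156 mm wide, 37 to 87 mm above the table) at the far end of the roller way, 53 mm above the table; own x points away from the tray, along the way. The frame has two posts beside the way and a bar 190 mm above it with a dial
- coin_ramp: small steel coin ramp, 130 by 50 by 65 mm, origin under its centre; a bystander
- cam: flat bronze cam, about 61 mm long, 12 mm thick with a 22 mm hub, origin under the hub; a bystander
- coin_a: copper coin, 28 mm diameter, 4 mm thick, origin under its centre; a bystander
- coin_b: copper coin like the other; a bystander
- screwdriver: screwdriver lying on the table, a bystander
- jar: amber glass jar, 60 mm diameter, 80 mm high, origin under its centre; a bystander
Not all that is in view belongs to the job. What is shaped like the drum1 but white is not meant.

How it is judged:
By the outcome, as a careful person would: the job done as asked, in the order asked, and still so for the second after the job is handed in, with the robot touching nothing.
Of drum1, drum2, drum3, drum4 only 3 to 4 are there at a start; the rules pass over those that are not, and their reading is None.
At some moment in a run one of drum1, drum2, drum3, drum4, tray may be knocked a few centimetres aside while the robot is not near it.
It also fails if it takes over 208 s, if anything falls off the work surface, if the arm or the gripper's body presses on something with over 40 N, if the wrist force passes 120 N, or if a joint passes its speed limit or range.

### The arm

A 6-joint arm with a two-finger parallel gripper is mounted at the origin on the work surface. World frame = base frame: x ahead of the robot, y to its left, z up, the work surface at z = 0. Lengths are in m, angles in rad, forces in N, time in s.
With the tool pointing down it reaches from about 0.35 to 0.775 m from the base axis. Payload 5.5 kg.
Tool frame: the origin (TCP) lies between the finger pads; the fingertips stand 8 mm ahead of it and the grasp point (between the pads) lies 11 mm behind it; z points along the fingers, y is the line along which they close (so a half turn about z gives the same grasp; the last joint's range is limited). The gripper opens to 85 mm and grips with 20 to 120 N. Pads are 22 mm wide; open, the fingers measure 114 mm over their backs; the gripper's body (76 mm by 85 mm) begins 54 mm behind the grasp point. The pads swing forward as they close: fully open they stand 13 mm farther back than shut.
Start: joints at [1.06, 0.313, 0.046, 1.304, 0, 1.431], TCP at [0.208, 0.536, 0.239] pointing down, gripper open.
Joint ranges: [-2.76, 2.76], [-0.86, 1.69], [-1.03, 1.26], [-2.2, 2.34], [-1.47, 1.5], [-3.14, 3.14]. Speed limits (rad/s): [2.57, 2.57, 3.14, 3.14, 3.14, 3.14].

### API

Orientations are given as a unit quaternion [w, x, y, z].
In Python, from workcell import env gives the robot as it stands.
- The arm moves only by the tool move_arm, never from a script. Its argument "moves" is one flat list of numbers, 5 for each row, row after row: the shift along the world's x, y, z in m, then the turn about the world's z in rad, then the finger opening in m, from 0 to 0.0854. A call has 1 to 12 rows; each row is the pose to reach, as a shift and turn from the pose commanded when the call began; what a row does not reach only later rows make up. A row lasts 1/12 s, in which the tool goes at most 41.7 mm and 7.16 degrees, less where a joint would pass 70% of its speed; a pose out of reach is approached as far as the arm can. A call with a gripper value outside its range is refused whole. The fingers move at their own pace and stop on an object; "newtons" is the grip in N (left out, the last holds). Time passes only in rows, so rows that repeat a pose let the fingers close. It gives the time, the measured TCP pose, the force, the opening and the grip force at its end, in the units of the state.
- env.get_state(): the state, without advancing time (a new reading comes with each control period).
- env.read_camera(name): name is "scene" or "side" or "wrist"; returns a dict with "pixels" (420x560x3 uint8, red, green, blue), "camera_matrix" (3x3 intrinsics, pixels), "rvec" (rotation vector, rad) and "tvec" (3), from world to camera coordinates, as OpenCV has them. Camera axes: x right, y down, z forward; pixel columns grow to the right and rows downward; lengths in m; the calibration is good to about 2 mm. A picture is of the moment at which its call begins. There is no depth.
- env.hand_in(): hands the job in; it is judged then, once.
The state is a dict: "clock": time; "joint_pos": joint angles; "qvel": joint speeds; "tau": joint torques, N m; "tcp_pos": TCP position; "orientation": TCP orientation; "wrist_force": force on the tool from outside, world axes, zero at the start; "ft_torque": the same for the moment, N m; "finger_gap": finger opening in m; "grip_force": force on a finger pad.
Only numpy, scipy, OpenCV 4.12 (cv2) and the standard library are available. Lean on these libraries where they do the work, as an engineer would, in place of code of your own. Each camera call takes 0.05 s, during which the arm holds its last target. There are 200 camera calls.

## Working session

There is one attempt and no reset: what is moved stays moved. The work goes in short steps, Python scripts to look and compute and a tool call to move; the robot and the scene stay as the last step left them, time stands still between calls to the robot, and variables do not carry over. Pictures are saved under pics/ and viewed, at most 14 in all, crops included, and the job is handed in when it is done.

Besides the shell and the picture viewer there is one more tool, called after "Request:" in YAML: its name, and indented under it one key for each argument. move_arm: Moves the arm, as the interface text tells. Its arguments: {"type":"object","properties":{"moves":{"type":"array"},"newtons":{"type":"number"}},"required":["moves"]}

```bash
mkdir -p pics; ls
cat > h.py <<'E'
import numpy as np, cv2, pickle
from workcell import env
def shot(name, tag):
    d=env.read_camera(name); pickle.dump(d,open(f'pics/{tag}.pkl','wb'))
    cv2.imwrite(f'pics/{tag}.png',d['pixels'][:,:,::-1]); return d
def load(tag): return pickle.load(open(f'pics/{tag}.pkl','rb'))
def crop(tag,x0,y0,x1,y1,out,s=None):
    p=load(tag)['pixels'][y0:y1,x0:x1,::-1]; s=s or min(800/(x1-x0),600/(y1-y0))
    cv2.imwrite(f'pics/{out}.png',cv2.resize(p,None,fx=s,fy=s,interpolation=cv2.INTER_CUBIC))
def ray(d,uv):
    R=cv2.Rodrigues(np.array(d['rvec'],float))[0]; t=np.array(d['tvec'],float).ravel()
    K=np.array(d['camera_matrix']); v=R.T@np.linalg.inv(K)@np.array([uv[0],uv[1],1.]); return -R.T@t, v/np.linalg.norm(v)
def atz(d,uv,z):
    c,v=ray(d,uv); return c+v*(z-c[2])/v[2]
def tri(*obs):
    A=np.zeros((3,3));b=np.zeros(3)
    for d,uv in obs:
        c,v=ray(d,uv);M=np.eye(3)-np.outer(v,v);A+=M;b+=M@c
    return np.linalg.solve(A,b)
def proj(d,p):
    return cv2.projectPoints(np.array(p,float).reshape(-1,3),np.array(d['rvec'],float),np.array(d['tvec'],float),np.array(d['camera_matrix'],float),None)[0].reshape(-1,2)
E
python3 - <<'E'
from h import *
a=shot('scene','sc0');b=shot('side','si0');c=shot('wrist','wr0')
for d in(a,b,c): print(ray(d,(280,210)))
cv2.imwrite('pics/all0.png',np.vstack([np.hstack([a['pixels'],b['pixels']])])[:,:,::-1])
print(env.get_state())
E
```

```text
pics
(array([1.04143121, 0.2221235 , 1.04419944]), array([-0.4137528 , -0.29712974, -0.8605362 ]))
(array([-0.06302023, -0.88287624,  0.96008424]), array([ 0.46897617,  0.57707419, -0.66861553]))
(array([0.14024472, 0.56073794, 0.37296623]), array([ 0.25876279, -0.09225066, -0.96152568]))
{'clock': 0.15, 'joint_pos': array([ 1.06038030e+00,  3.13856166e-01,  4.52323397e-02,  1.30362297e+00,
       -1.41252042e-05,  1.43123309e+00]), 'qvel': array([-0.00032191, -0.00166843,  0.00288963, -0.00055324, -0.00140371,
       -0.0009444 ]), 'tau': array([ 1.97432280e-03, -4.81067097e+01,  2.98815984e+01,  1.39025407e-02,
       -1.54606373e-04, -7.53447438e-06]), 'tcp_pos': array([0.208189  , 0.53557381, 0.23859453]), 'orientation': array([-2.24874057e-04,  1.84365583e-01,  9.82857470e-01, -6.89527482e-04]), 'wrist_force': array([ 0.49457643,  0.09456163, -0.97295838]), 'ft_torque': array([-0.00490284, -0.01023656,  0.03054946]), 'grip_force': 0.0, 'finger_gap': 0.08536799961272833}
```

View pics/sc0.png

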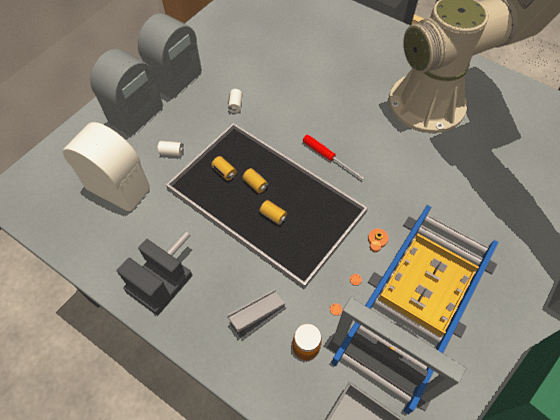

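View pics/si0.png

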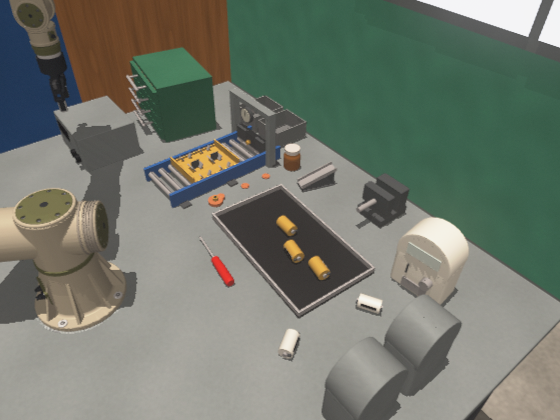

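The scene image shows three drums on the plate at about (223,168), (255,181) and (273,212), the tray at about (430,280), and two white decoys. The side view agrees. Next I'll enlarge both views.

Run:
```python
from h import *
crop('sc0',200,145,300,230,'c1',4); crop('si0',270,205,340,290,'c2',4)
a=cv2.imread('pics/c1.png');b=cv2.imread('pics/c2.png')
crop('sc0',365,200,505,310,'c3',4);c=cv2.imread('pics/c3.png')
crop('si0',140,120,280,210,'c4',4);
im=np.zeros((340+0,400+280,3),np.uint8);im[:340,:400]=a;im[:340,400:]=b;cv2.imwrite('pics/d0.png',im)
e=cv2.imread('pics/c4.png');im=np.vstack([c,e]);cv2.imwrite('pics/t0.png',cv2.resize(im,None,fx=.75,fy=.75))
s=load('sc0');i=load('si0')
for n,u,v in[('pl far-left',(235,126),(303,305)),('pl',(366,208),(213,217)),('pl',(306,285),(280,188)),('pl',(168,186),(371,268))]:
  print(n,tri((s,u),(i,v)).round(4),atz(s,u,.024).round(4),atz(i,v,.024).round(4))
```

```text
pl far-left [ 0.4131 -0.3861  0.0296] [ 0.4049 -0.3848  0.024 ] [ 0.4206 -0.3878  0.024 ]
pl [0.4181 0.0358 0.0116] [0.4237 0.0394 0.024 ] [0.413  0.0217 0.024 ]
pl [0.672  0.027  0.0067] [0.6769 0.0314 0.024 ] [0.6596 0.0091 0.024 ]
pl [ 0.6528 -0.4044  0.0162] [ 0.6571 -0.4014  0.024 ] [ 0.6451 -0.4071  0.024 ]
```

View pics/d0.png

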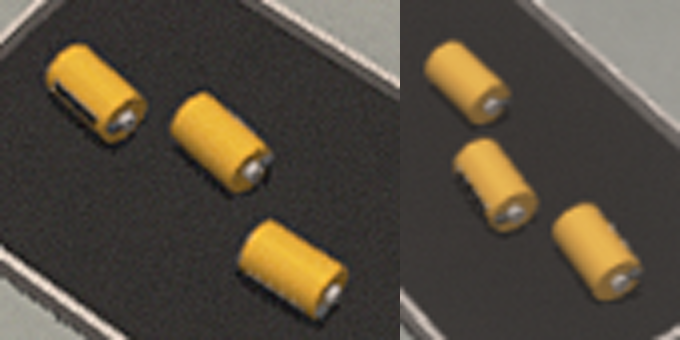

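View pics/t0.png

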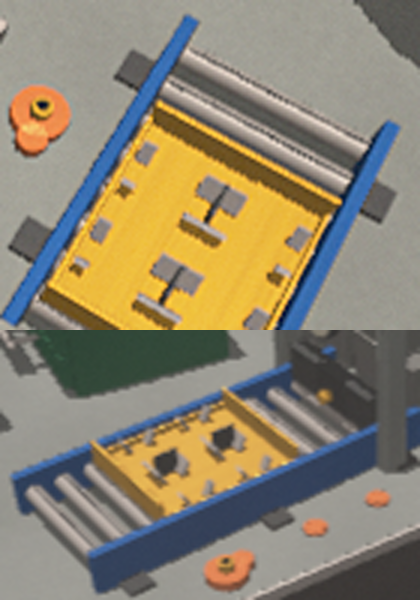

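The crops show drum A (leftmost in the scene view) with its slot on the +x side, B with its slot on the -x side, and C with its slot low on the +x side. Next I'll work out the rough poses.

Run:
```python
from h import *
s=load('sc0');i=load('si0')
f=lambda x,y:(200+x/4,145+y/4); g=lambda x,y:(270+(x-400)/4,205+y/4)
# drums: silhouette centre
for n,u,v in[('A',f(96,94),g(596,252)),('B',f(222,143),g(495,186)),('C',f(292,269),g(468,83))]:
  print(n,tri((s,u),(i,v)).round(4),atz(s,u,.028).round(4),atz(i,v,.028).round(4))
for n,u,z in[('wallL',(417.3,235),.065),('wallR',(477.7,267.7),.065),('railL0',(428,207),.052),('railR0',(495,242),.052),('railL1',(336,357),.052),('railR1',(407,407),.052)]: print(n,atz(s,u,z).round(4))
for n,u in[('nb',(193.3,181.7)),('nf',(170.7,156.7)),('pn',(240,161.7)),('pf',(214,139.3))]: print(n,atz(i,u,.065).round(4))
print(tri((s,(417.3,235)),(i,(193.3,181.7))),tri((s,(477.7,267.7)),(i,(170.7,156.7))))
```

```text
A [ 0.5332 -0.321   0.0233] [ 0.5351 -0.3181  0.028 ] [ 0.5306 -0.3243  0.028 ]
B [ 0.517  -0.2325  0.023 ] [ 0.5186 -0.2293  0.028 ] [ 0.5147 -0.2369  0.028 ]
C [ 0.5666 -0.1412  0.0237] [ 0.5679 -0.139   0.028 ] [ 0.5643 -0.1454  0.028 ]
wallL [0.4428 0.1793 0.065 ]
wallR [0.4387 0.3261 0.065 ]
railL0 [0.3519 0.1646 0.052 ]
railR0 [0.3474 0.3336 0.052 ]
railL1 [0.781  0.1731 0.052 ]
railR1 [0.7827 0.3359 0.052 ]
nb [0.4293 0.1584 0.065 ]
nf [0.4369 0.3215 0.065 ]
pn [0.607  0.1588 0.065 ]
pf [0.6095 0.3252 0.065 ]
[0.43610904 0.17727799 0.05079349] [0.43792731 0.32579675 0.06256794]
```

View pics/wr0.png

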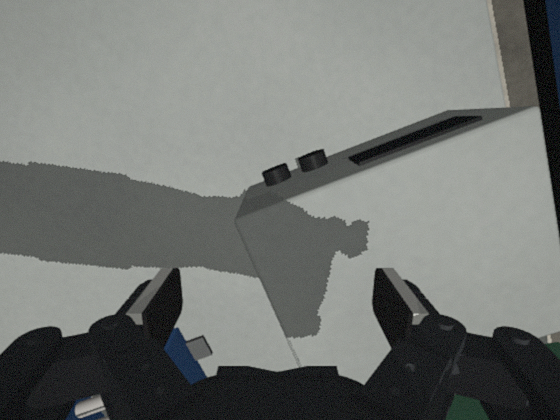

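The wrist camera sits on the tool's +x side, and the fingers close horizontally in the image. I'll go above the plate with the closing line along world x.

Request:
move_arm:
  moves: [0.332, -0.786, 0.02, -1.2, 0.085, 0.332, -0.786, 0.02, -1.2, 0.085, 0.332, -0.786, 0.02, -1.2, 0.085, 0.332, -0.786, 0.02, -1.2, 0.085, 0.332, -0.786, 0.02, -1.2, 0.085, 0.332, -0.786, 0.02, -1.2, 0.085, 0.332, -0.786, 0.02, -1.2, 0.085, 0.332, -0.786, 0.02, -1.2, 0.085, 0.332, -0.786, 0.02, -1.2, 0.085, 0.332, -0.786, 0.02, -1.2, 0.085, 0.332, -0.786, 0.02, -1.2, 0.085, 0.332, -0.786, 0.02, -1.2, 0.085]

```text
clock: 1.15
tcp_pos: [0.403, 0.0735, 0.2512]
orientation: [0.0, 0.707, 0.707, 0.0]
wrist_force: [0.7, 0.4, 0.5]
finger_gap: 0.0851
grip_force: 0.0
```

Request:
move_arm:
  moves: [0.137, -0.3, 0.0, 0, 0.085, 0.137, -0.3, 0.0, 0, 0.085, 0.137, -0.3, 0.0, 0, 0.085, 0.137, -0.3, 0.0, 0, 0.085, 0.137, -0.3, 0.0, 0, 0.085, 0.137, -0.3, 0.0, 0, 0.085, 0.137, -0.3, 0.0, 0, 0.085, 0.137, -0.3, 0.0, 0, 0.085, 0.137, -0.3, 0.0, 0, 0.085, 0.137, -0.3, 0.0, 0, 0.085]

```text
clock: 1.98
tcp_pos: [0.5399, -0.2264, 0.2494]
orientation: [-0.001, 0.708, 0.706, -0.0]
wrist_force: [-0.1, 1.0, 0.9]
finger_gap: 0.085
grip_force: 0.0
```

Run:
```python
from h import *
d=shot('wrist','wr1');print(ray(d,(280,210)),env.get_state()['tcp_pos'],env.get_state()['clock'])
print(proj(d,[[.533,-.32,.026],[.517,-.232,.026],[.5666,-.141,.026]]))
p=cv2.resize(d['pixels'],(800,600),interpolation=cv2.INTER_CUBIC);cv2.imwrite('pics/wr1b.png',p[:,:,::-1])
```

```text
(array([ 0.53960287, -0.15558355,  0.38397977]), array([ 0.00730402, -0.27322371, -0.96192279])) [ 0.53945696 -0.22492437  0.24995064] 2.0333
[[272.28184982 260.21461599]
 [257.49378729 188.47626848]
 [303.13492368 103.02716348]]
```

View pics/wr1b.png

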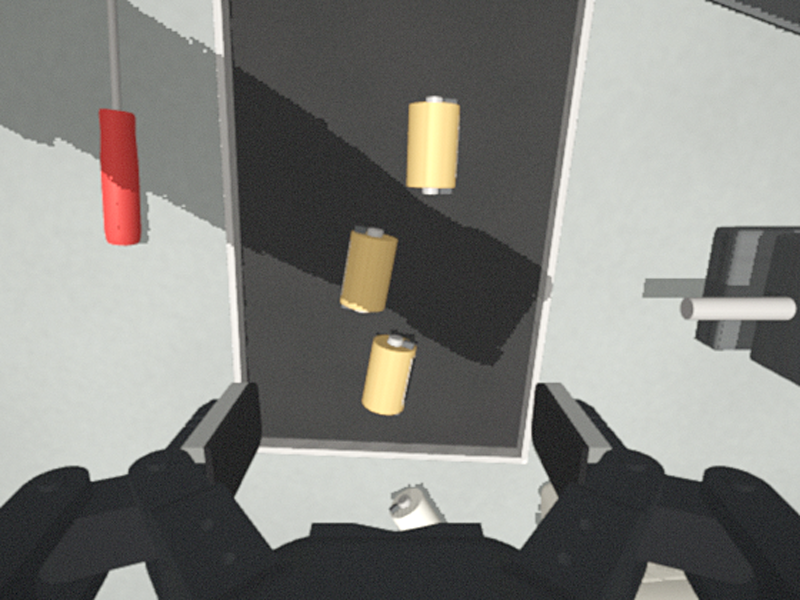

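The wrist view shows the drums (in 800x600 pixels) at C (433,145), B (369,271) and A (389,374). The keys are on the right for C and A and on the left for B. Now I'll compute centres, yaws and slot angles.

```bash
cat >> h.py <<'E'
def slotdir(yaw,th): # th>0: slot leans towards +x(perp)
    return np.array([np.cos(yaw)*np.sin(th),np.sin(yaw)*np.sin(th),np.cos(th)])
E
python3 - <<'E'
from h import *
w=load('wr1');s=load('sc0');i=load('si0');k=560/800
def body(d,p0):  # brass blob silhouette
    h=cv2.cvtColor(d['pixels'],cv2.COLOR_RGB2HSV); m=cv2.inRange(h,(10,70,60),(35,255,255))
    n,l,st,ce=cv2.connectedComponentsWithStats(m); j=[j for j in range(1,n) if st[j,4]>150]
    j=min(j,key=lambda j:np.hypot(*(ce[j]-p0))); c=np.argwhere(l==j)[:,::-1].astype(np.float32)
    return cv2.minAreaRect(c),st[j]
for n,u in[('A',(389,374)),('B',(369,271)),('C',(433,145))]:
    r,st=body(w,np.array(u)*k); bx=cv2.boxPoints(r); c=np.array(r[0])
    # axis direction = long side
    e=bx[1]-bx[0];f=bx[2]-bx[1];a=e if np.hypot(*e)>np.hypot(*f) else f
    P=atz(w,c,.028);Q=atz(w,c+a/2,.028);d=Q-P; d=d if d[1]>0 else -d
    yaw=np.arctan2(-d[0],d[1]); print(n,c,r[1],P.round(4),'yaw',yaw.round(3),'halflen',np.hypot(*d[:2]).round(4))
    C=P.copy();C[2]=.026
    for th in np.radians([-120,-110,-100,-90,-75,-60,60,75,90,100,110,120]):
        if (th<0)!=(n=='B'): continue
        sl=C+.018*slotdir(yaw,th); key=C+np.array([-np.sin(yaw),np.cos(yaw),0])*.028+.013*slotdir(yaw,th)
        print(int(np.degrees(th).round()),'sc',((proj(s,sl)[0]-[200,145])*4).round(),'si',((proj(i,sl)[0]-[270,205])*4+[400,0]).round(),'wkey',(proj(w,key)[0]/k).round(),'sckey',((proj(s,key)[0]-[200,145])*4).round())
E
```

```text
A [271.18759155 262.58996582] (31.160524368286133, 55.769718170166016) [ 0.5317 -0.3222  0.028 ] yaw -0.207 halflen 0.0355
60 sc [74. 95.] si [616. 235.] wkey [408. 349.] sckey [108. 120.]
75 sc [ 73. 100.] si [618. 238.] wkey [409. 348.] sckey [107. 124.]
90 sc [ 73. 105.] si [618. 243.] wkey [410. 347.] sckey [107. 127.]
100 sc [ 74. 107.] si [617. 246.] wkey [409. 346.] sckey [107. 129.]
110 sc [ 75. 109.] si [616. 249.] wkey [408. 345.] sckey [108. 130.]
120 sc [ 77. 111.] si [614. 252.] wkey [407. 343.] sckey [110. 131.]
B [257.70974731 189.8659668 ] (33.683799743652344, 55.510189056396484) [ 0.5173 -0.2332  0.028 ] yaw -0.171 halflen 0.0311
-120 sc [237. 134.] si [474. 200.] wkey [360. 232.] sckey [262. 162.]
-110 sc [238. 130.] si [473. 197.] wkey [359. 232.] sckey [263. 159.]
-100 sc [239. 127.] si [472. 195.] wkey [358. 232.] sckey [264. 157.]
-90 sc [239. 124.] si [472. 192.] wkey [357. 233.] sckey [264. 155.]
-75 sc [238. 120.] si [473. 187.] wkey [357. 234.] sckey [263. 152.]
-60 sc [236. 118.] si [475. 182.] wkey [359. 234.] sckey [262. 150.]
C [302.51348877 101.08107758] (35.91679763793945, 60.6781120300293) [ 0.5658 -0.1392  0.028 ] yaw -0.015 halflen 0.0291
60 sc [278. 278.] si [481.  62.] wkey [450. 102.] sckey [320. 299.]
75 sc [277. 284.] si [483.  65.] wkey [451. 103.] sckey [319. 303.]
90 sc [276. 289.] si [483.  70.] wkey [451. 103.] sckey [318. 307.]
100 sc [277. 291.] si [483.  73.] wkey [451. 104.] sckey [318. 308.]
110 sc [277. 292.] si [482.  76.] wkey [450. 104.] sckey [319. 309.]
120 sc [279. 293.] si [480.  80.] wkey [448. 104.] sckey [320. 310.]
```

Request:
move_arm:
  moves: [0.026, 0.087, -0.16, -0.015, 0.07, 0.026, 0.087, -0.16, -0.015, 0.07, 0.026, 0.087, -0.16, -0.015, 0.07, 0.026, 0.087, -0.16, -0.015, 0.07, 0.026, 0.087, -0.16, -0.015, 0.07, 0.026, 0.087, -0.19, -0.015, 0.065, 0.026, 0.087, -0.215, -0.015, 0.06, 0.026, 0.087, -0.232, -0.015, 0.055, 0.026, 0.087, -0.232, -0.015, 0.05, 0.026, 0.087, -0.232, -0.015, 0.046, 0.026, 0.087, -0.232, -0.015, 0.043, 0.026, 0.087, -0.232, -0.015, 0.042]
  newtons: 20

```text
clock: 3.03
tcp_pos: [0.5671, -0.1376, 0.0211]
orientation: [0.002, 0.712, 0.702, 0.001]
wrist_force: [-0.2, -0.9, -0.7]
finger_gap: 0.0421
grip_force: 0.0
```

Request:
move_arm:
  moves: [-0.003, 0, 0, 0, 0.042, -0.007, 0, 0, 0, 0.042, -0.011, 0, 0, 0, 0.042, -0.015, 0, 0, 0, 0.042, -0.019, 0, 0, 0, 0.042, -0.023, 0, 0, 0, 0.042, -0.027, 0, 0, 0, 0.042, -0.03, 0, 0, 0, 0.042, -0.03, 0, 0, 0, 0.038, -0.03, 0, 0, 0, 0.034, -0.03, 0, 0, 0, 0.03, -0.03, 0, 0, 0, 0.03]

```text
clock: 4.03
tcp_pos: [0.5352, -0.1375, 0.019]
orientation: [-0.0, 0.712, 0.702, -0.0]
wrist_force: [-3.3, -0.2, 3.4]
finger_gap: 0.0354
grip_force: 20.2
```

Run:
```python
from h import *
d=shot('wrist','wr2');st=env.get_state();print(st['tcp_pos'],st['clock'],st['finger_gap'],st['grip_force'])
t=st['tcp_pos'];C=np.array([t[0],t[1],.026]);print(proj(d,[C,C+[0,.028,0],C+[0,0,.018]]))
```

```text
[ 0.53521441 -0.13744954  0.01898519] 4.0833 0.0351986255354222 20.217931866645813
[[278.57023744 285.86672978]
 [277.6319242  225.39837765]
 [278.75581818 309.13890707]]
```

View pics/wr2.png

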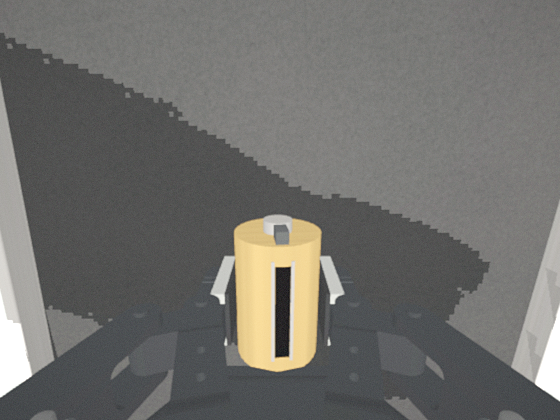

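The slot is now nearly up: its centre is at column 283, against a drum middle of about 278. I'll make this measurement in code.

```bash
cat >> h.py <<'E'
def slot_angle(d,t,yaw,zc):
    """drum gripped at TCP t: angle of slot from up (+ = towards +x), from the wrist picture"""
    C=np.array([t[0],t[1],zc]); ax=np.array([-np.sin(yaw),np.cos(yaw),0])
    g=cv2.cvtColor(d['pixels'],cv2.COLOR_RGB2HSV).astype(int); brass=(g[...,0]>8)&(g[...,0]<35)&(g[...,1]>70)&(g[...,2]>60)
    uc=proj(d,C+[0,0,.018])[0]; res=[]
    for r in range(int(uc[1])-25,int(uc[1])+26,2):
        x=np.where(brass[r,180:380])[0]+180
        if len(x)<30: continue
        l,rr=x.min(),x.max(); dk=np.where(d['pixels'][r,l+3:rr-2].max(1)<60)[0]+l+3
        if len(dk)>5: res.append((r,(l+rr)/2,dk.mean(),len(dk),rr-l))
    res=np.array(res)
    if len(res)<4: return None,res
    m=np.median(res,0); dx=m[2]-m[1]
    ths=np.linspace(-1.2,1.2,481); pc=proj(d,C)[0,0]
    px=np.array([proj(d,C+.018*slotdir(yaw,a))[0,0] for a in ths])-pc
    return ths[np.argmin(abs(px-dx))],m
E
python3 - <<'E'
from h import *
d=load('wr2');print(slot_angle(d,env.get_state()['tcp_pos'],-.015,.026))
E
```

```text
(np.float64(0.10499999999999998), array([309., 277., 282.,  13.,  81.]))
```

Request:
move_arm:
  moves: [0, 0, 0, 0, 0.039, 0, 0, 0, 0, 0.041, -0.001, 0, 0, 0, 0.041, -0.0019, 0, 0, 0, 0.041, -0.0019, 0, 0, 0, 0.038, -0.0019, 0, 0, 0, 0.034, -0.0019, 0, 0, 0, 0.03, -0.0019, 0, 0, 0, 0.03]

```text
clock: 4.75
tcp_pos: [0.5342, -0.1375, 0.0192]
orientation: [0.0, 0.712, 0.702, 0.0]
wrist_force: [0.4, -0.3, 1.4]
finger_gap: 0.0353
grip_force: 20.0
```

```bash
cat > m.py <<'E'
from h import *
import sys
yaw=float(sys.argv[1]);zc=float(sys.argv[2]) if len(sys.argv)>2 else .026
d=shot('wrist','m%d'%int(env.get_state()['clock']*100));s=env.get_state();print(s['clock'],s['tcp_pos'].round(4),s['finger_gap'],s['wrist_force'].round(1),slot_angle(d,s['tcp_pos'],yaw,zc))
E
python3 m.py -.015
```

```text
4.8 [ 0.5342 -0.1376  0.0192] 0.035358684638153594 [0.3 1.6 1.3] (np.float64(0.040000000000000036), array([308.  , 277.  , 279.25,  13.  ,  81.  ]))
```

Request:
move_arm:
  moves: [0, 0, 0, 0, 0.03, 0, 0, 0.03, 0, 0.03, 0, 0, 0.07, 0, 0.03, 0, 0, 0.11, 0, 0.03, 0, 0.03, 0.15, 0, 0.03, 0, 0.27, 0.18, 0.015, 0.03, 0, 0.27, 0.18, 0.015, 0.03, 0, 0.27, 0.18, 0.015, 0.03, 0, 0.27, 0.18, 0.015, 0.03, 0, 0.27, 0.18, 0.015, 0.03, 0, 0.27, 0.18, 0.015, 0.03, 0, 0.27, 0.18, 0.015, 0.03]
  newtons: 40

```text
clock: 5.8
tcp_pos: [0.5335, 0.1389, 0.1998]
orientation: [-0.001, 0.704, 0.71, 0.001]
wrist_force: [1.1, -0.7, -1.5]
finger_gap: 0.0348
grip_force: 41.0
```

Run:
```python
from h import *
d=shot('wrist','wt');s=env.get_state();print(s['clock'],s['tcp_pos'],s['finger_gap'])
p=cv2.resize(d['pixels'],(800,600),interpolation=cv2.INTER_CUBIC);cv2.imwrite('pics/wtb.png',p[:,:,::-1])
```

```text
5.85 [0.53349615 0.13601485 0.199106  ] 0.034625620910795296
```

View pics/wtb.png

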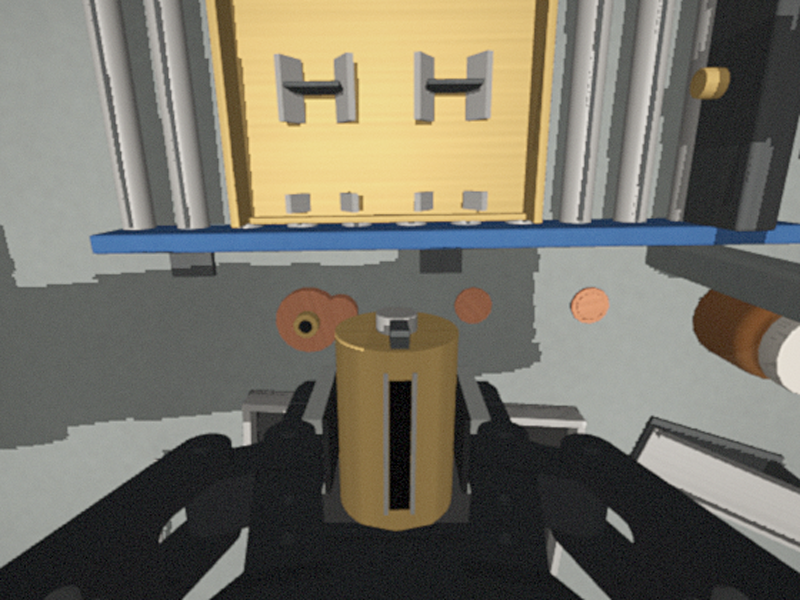

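The tray lies squarely on the rollers. The cradle columns are at about (315,88) and (454,87), with the tray's end wall tops at columns ~207/557 near the top of the image. The plunger is at (710,82).

Run:
```python
from h import *
d=load('wt');k=.7
for n,u,z in[('cL',(315.5,88),.058),('cR',(454,87),.058),('nearL',(324,203),.055),('nearR',(450,201),.055),('wL top',(206,5),.065),('wR top',(557,5),.065),('wLb',(234,225),.065),('wRb',(543,222),.065),('plunger tip',(699,82),.053),('stopface',(722,82),.053),('rail L',(92,235),.052),('rail R',(715,226),.052)]:
    print(n,(atz(d,np.array(u)*k,z)).round(4))
s=load('sc0');print(tri((s,(417.3,235)),(d,np.array((235,225))*k)), )
t=env.get_state()['tcp_pos'];print(slot_angle(d,t,0,t[2]+.008))
```

```text
cL [0.4883 0.2516 0.058 ]
cR [0.5641 0.2527 0.058 ]
nearL [0.4903 0.1899 0.055 ]
nearR [0.5647 0.1916 0.055 ]
wL top [0.4353 0.2889 0.065 ]
wR top [0.6142 0.2903 0.065 ]
wLb [0.4395 0.1778 0.065 ]
wRb [0.6176 0.1808 0.065 ]
plunger tip [0.7007 0.2571 0.053 ]
stopface [0.7135 0.2572 0.053 ]
rail L [0.3482 0.1696 0.052 ]
rail R [0.7263 0.1777 0.052 ]
[0.43780536 0.17791585 0.05743147]
(np.float64(0.04500000000000015), array([315. , 277. , 279.5,  14. ,  80. ]))
```

Request:
move_arm:
  moves: [0.03, 0.159, -0.04, 0.022, 0.03, 0.03, 0.159, -0.04, 0.022, 0.03, 0.03, 0.159, -0.04, 0.022, 0.03, 0.03, 0.159, -0.07, 0.022, 0.03, 0.03, 0.159, -0.1, 0.022, 0.03, 0.03, 0.159, -0.1, 0.022, 0.03, 0.03, 0.159, -0.1, 0.022, 0.03, 0.03, 0.159, -0.1, 0.022, 0.03]

```text
clock: 6.52
tcp_pos: [0.5641, 0.2901, 0.0994]
orientation: [0.0, 0.7, 0.714, -0.001]
wrist_force: [-0.4, 0.7, -0.7]
finger_gap: 0.0344
grip_force: 40.9
```

Run:
```python
from h import *
d=shot('wrist','wt2');s=env.get_state();print(s['clock'],s['tcp_pos'],s['finger_gap'])
t=s['tcp_pos'];print(slot_angle(d,t,.022,t[2]+.007))
print(proj(d,[[.5636,.290,.0622],[.5636,.318,.0622],[.5636,.2512,.0622]]))
crop('wt2',140,60,420,400,'wt2c',1.7)
```

```text
6.5667 [0.56511401 0.29028472 0.10070645] 0.034681564531684694
(np.float64(0.040000000000000036), array([310. , 277. , 279.5,  14. ,  83. ]))
[[277.33834004 247.34366346]
 [278.41036748 199.66516967]
 [275.99702193 306.9988782 ]]
```

View pics/wt2c.png

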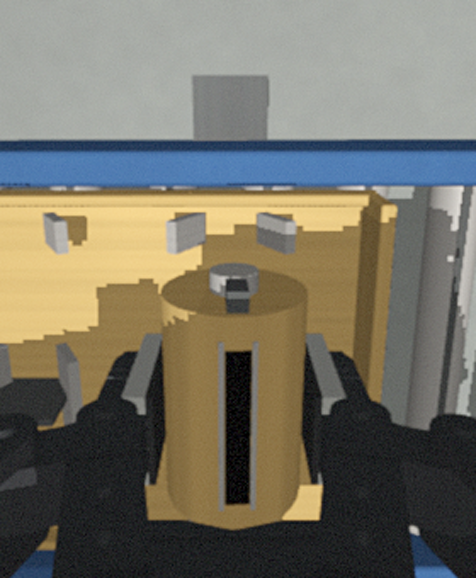

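The drum hangs above its cradle. The outer blocks' middle is at crop column 231.5, and the drum's middle is at 234.5.

Run:
```python
from h import *
d=load('wt2')
f=lambda x,y:(140+x/1.7,60+y/1.7)
print(atz(d,f(167,219),.058),atz(d,f(296,219),.058),atz(d,f(231.5,219),.058), atz(d,f(45,216),.058))
print('wall inner/outer',atz(d,f(382,205),.065),atz(d,f(396,206),.065))
```

```text
[0.5412865  0.32266258 0.058     ] [0.58325368 0.32352629 0.058     ] [0.56227028 0.32309444 0.058     ] [0.50167125 0.32284203 0.058     ]
wall inner/outer [0.60883596 0.33000333 0.065     ] [0.61320988 0.32977896 0.065     ]
```

Request:
move_arm:
  moves: [-0.001, 0.001, -0.025, 0, 0.03, -0.001, 0.001, -0.033, 0, 0.03, -0.001, 0.001, -0.038, 0, 0.03, -0.001, 0.001, -0.041, 0, 0.03, -0.001, 0.001, -0.043, 0, 0.03, -0.001, 0.001, -0.0435, 0, 0.03, -0.001, 0.001, -0.0435, 0, 0.03]

```text
clock: 7.15
tcp_pos: [0.5634, 0.2925, 0.0562]
orientation: [0.0, 0.699, 0.715, 0.0]
wrist_force: [-0.1, 0.4, -2.6]
finger_gap: 0.0345
grip_force: 41.0
```

Request:
move_arm:
  moves: [0, 0, -0.0007, 0, 0.03, 0, 0, -0.0014, 0, 0.03, 0, 0, -0.0014, 0, 0.03]

```text
clock: 7.4
tcp_pos: [0.5636, 0.2927, 0.0554]
orientation: [0.001, 0.699, 0.715, 0.001]
wrist_force: [-1.1, -0.6, 3.4]
finger_gap: 0.0347
grip_force: 41.7
```

Request:
move_arm:
  moves: [0, 0, 0, 0, 0.036, 0, 0, 0, 0, 0.039, 0, 0, 0, 0, 0.043, 0, 0, 0, 0, 0.048, 0, 0, 0, 0, 0.05, 0, 0, 0.03, 0, 0.05, 0, 0, 0.07, 0, 0.055, 0, 0, 0.1, 0, 0.06, 0, 0, 0.13, 0, 0.06, 0, 0, 0.16, 0, 0.07, 0, 0, 0.16, 0, 0.07]
  newtons: 20

```text
clock: 8.32
tcp_pos: [0.5658, 0.2936, 0.2214]
orientation: [0.002, 0.699, 0.715, 0.005]
wrist_force: [0.1, -0.5, 1.0]
finger_gap: 0.0698
grip_force: 0.0
```

Run:
```python
from h import *
d=shot('wrist','wt3');s=env.get_state();print(s['clock'],s['tcp_pos'],s['finger_gap'])
a=shot('scene','sc3')
crop('wt3',140,100,420,400,'x1',1.4);crop('sc3',365,200,505,310,'x2',2.9)
a=cv2.imread('pics/x1.png');b=cv2.imread('pics/x2.png');im=np.zeros((420,800,3),np.uint8);im[:a.shape[0],:a.shape[1]]=a;im[:b.shape[0],392:392+min(b.shape[1],408)]=b[:,:408];cv2.imwrite('pics/x3.png',im)
```

```text
8.3667 [0.56510167 0.29329467 0.21842782] 0.07009323228559151
```

View pics/x3.png

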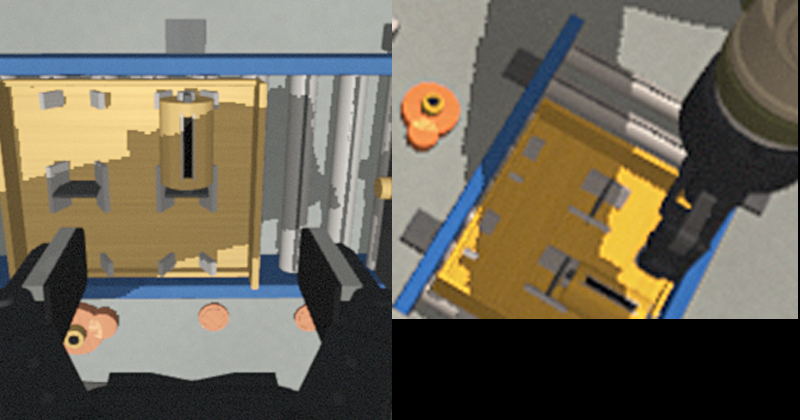

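Drum C sits in the far right cradle with its slot up. Now back over the plate for B and A.

Request:
move_arm:
  moves: [-0.023, -0.52, 0.03, -0.022, 0.07, -0.023, -0.52, 0.03, -0.022, 0.07, -0.023, -0.52, 0.03, -0.022, 0.07, -0.023, -0.52, 0.03, -0.022, 0.07, -0.023, -0.52, 0.03, -0.022, 0.07, -0.023, -0.52, 0.03, -0.022, 0.07, -0.023, -0.52, 0.03, -0.022, 0.07, -0.023, -0.52, 0.03, -0.022, 0.07, -0.023, -0.52, 0.03, -0.022, 0.07, -0.023, -0.52, 0.03, -0.022, 0.07, -0.023, -0.52, 0.03, -0.022, 0.07, -0.023, -0.52, 0.03, -0.022, 0.07]

```text
clock: 9.42
tcp_pos: [0.5397, -0.2078, 0.2412]
orientation: [-0.001, 0.707, 0.707, -0.0]
wrist_force: [0.5, 0.2, 0.4]
finger_gap: 0.07
grip_force: 0.0
```

Request:
move_arm:
  moves: [0, 0, 0, 0, 0.07, 0, 0, 0, 0, 0.07, 0, 0, 0, 0, 0.07]

```text
clock: 9.67
tcp_pos: [0.5401, -0.2059, 0.2413]
orientation: [-0.002, 0.707, 0.707, -0.0]
wrist_force: [-0.8, 0.7, -0.1]
finger_gap: 0.0697
grip_force: 0.0
```

```bash
cat > b.py <<'E'
from h import *
d=shot('wrist','b%d'%int(env.get_state()['clock']*100));s=env.get_state();print(s['clock'],s['tcp_pos'].round(4))
h=cv2.cvtColor(d['pixels'],cv2.COLOR_RGB2HSV);m=cv2.inRange(h,(10,70,60),(35,255,255))
n,l,st,ce=cv2.connectedComponentsWithStats(m)
for j in range(1,n):
    if st[j,4]<300: continue
    c=np.argwhere(l==j)[:,::-1].astype(np.float32);r=cv2.minAreaRect(c);bx=cv2.boxPoints(r);c=np.array(r[0])
    e=bx[1]-bx[0];f=bx[2]-bx[1];a=e if np.hypot(*e)>np.hypot(*f) else f
    P=atz(d,c,.028);q=atz(d,c+a/2,.028)-P;q=q if q[1]>0 else -q
    print(st[j],P.round(4),'yaw',np.arctan2(-q[0],q[1]).round(3),r[1])
E
python3 b.py
```

```text
9.7167 [ 0.5403 -0.2051  0.2416]
[ 237  181   42   58 1752] [ 0.5172 -0.2333  0.028 ] yaw -0.18 (33.87449645996094, 57.42932891845703)
[ 253  252   39   58 1479] [ 0.5318 -0.3217  0.028 ] yaw -0.206 (31.439022064208984, 57.146339416503906)
```

Request:
move_arm:
  moves: [-0.023, -0.027, -0.14, -0.175, 0.07, -0.023, -0.027, -0.14, -0.175, 0.07, -0.023, -0.027, -0.14, -0.175, 0.07, -0.023, -0.027, -0.14, -0.175, 0.065, -0.023, -0.027, -0.17, -0.175, 0.06, -0.023, -0.027, -0.2, -0.175, 0.06, -0.023, -0.027, -0.215, -0.175, 0.06, -0.023, -0.027, -0.222, -0.175, 0.055, -0.023, -0.027, -0.222, -0.175, 0.05, -0.023, -0.027, -0.222, -0.175, 0.045, -0.023, -0.027, -0.222, -0.175, 0.042, -0.023, -0.027, -0.222, -0.175, 0.042]

```text
clock: 10.72
tcp_pos: [0.5192, -0.2335, 0.0226]
orientation: [0.001, 0.766, 0.643, 0.0]
wrist_force: [-0.9, -0.3, -0.4]
finger_gap: 0.0421
grip_force: 0.0
```

Request:
move_arm:
  moves: [0.003, -0.0005, -0.002, 0, 0.042, 0.007, -0.0012, -0.002, 0, 0.042, 0.011, -0.0019, -0.002, 0, 0.042, 0.015, -0.0026, -0.002, 0, 0.042, 0.019, -0.0033, -0.002, 0, 0.042, 0.023, -0.004, -0.002, 0, 0.042, 0.027, -0.0047, -0.002, 0, 0.042, 0.0295, -0.0052, -0.002, 0, 0.042, 0.0295, -0.0052, -0.002, 0, 0.038, 0.0295, -0.0052, -0.002, 0, 0.034, 0.0295, -0.0052, -0.002, 0, 0.03, 0.0295, -0.0052, -0.002, 0, 0.03]

```text
clock: 11.72
tcp_pos: [0.5476, -0.2384, 0.019]
orientation: [0.0, 0.766, 0.643, 0.0]
wrist_force: [0.6, -0.7, -0.4]
finger_gap: 0.0352
grip_force: 20.1
```

```bash
python3 m.py -.175
```

```text
11.7667 [ 0.5475 -0.2384  0.0189] 0.034851413388083695 [ 1.6 -0.5 -0.1] (np.float64(0.2550000000000001), array([308., 277., 289.,  13.,  81.]))
```

Request:
move_arm:
  moves: [0, 0, 0, 0, 0.039, 0, 0, 0, 0, 0.041, -0.0015, 0.0003, 0, 0, 0.041, -0.003, 0.0005, 0, 0, 0.041, -0.0046, 0.0008, 0, 0, 0.041, -0.0046, 0.0008, 0, 0, 0.041, -0.0046, 0.0008, 0, 0, 0.038, -0.0046, 0.0008, 0, 0, 0.034, -0.0046, 0.0008, 0, 0, 0.03, -0.0046, 0.0008, 0, 0, 0.03]

```text
clock: 12.6
tcp_pos: [0.5429, -0.2376, 0.019]
orientation: [0.0, 0.766, 0.643, -0.0]
wrist_force: [-0.7, 0.4, 0.6]
finger_gap: 0.0354
grip_force: 20.5
```

```bash
python3 m.py -.175
```

```text
12.65 [ 0.5429 -0.2377  0.019 ] 0.035423914711092734 [1.  0.1 1.5] (np.float64(0.0050000000000001155), array([308. , 276.5, 277. ,  13. ,  81. ]))
```

Request:
move_arm:
  moves: [0, 0, 0, 0, 0.03, 0, 0, 0.03, 0, 0.03, 0, 0.02, 0.07, 0, 0.03, -0.056, 0.526, 0.12, 0.197, 0.03, -0.056, 0.526, 0.12, 0.197, 0.03, -0.056, 0.526, 0.12, 0.197, 0.03, -0.056, 0.526, 0.12, 0.197, 0.03, -0.056, 0.526, 0.12, 0.197, 0.03, -0.056, 0.526, 0.12, 0.197, 0.03, -0.056, 0.526, 0.12, 0.197, 0.03, -0.056, 0.526, 0.12, 0.197, 0.03, -0.056, 0.526, 0.12, 0.197, 0.03]
  newtons: 40

```text
clock: 13.65
tcp_pos: [0.5009, 0.1537, 0.1246]
orientation: [-0.0, 0.699, 0.715, -0.0]
wrist_force: [1.2, 0.3, -2.2]
finger_gap: 0.0348
grip_force: 41.0
```

Request:
move_arm:
  moves: [-0.014, 0.135, 0.0, 0, 0.03, -0.014, 0.135, 0, 0, 0.03, -0.014, 0.135, 0, 0, 0.03, -0.014, 0.135, 0, 0, 0.03, -0.014, 0.135, -0.02, 0, 0.03, -0.014, 0.135, -0.02, 0, 0.03, -0.014, 0.135, -0.02, 0, 0.03]

```text
clock: 14.23
tcp_pos: [0.4862, 0.2861, 0.1032]
orientation: [-0.001, 0.699, 0.715, -0.002]
wrist_force: [0.0, -0.2, -1.3]
finger_gap: 0.0347
grip_force: 40.7
```

Run:
```python
from h import *
d=shot('wrist','wt4');s=env.get_state();t=s['tcp_pos'];print(s['clock'],t,s['finger_gap'],slot_angle(d,t,.022,t[2]+.007))
a=load('wt2')
# tray shift check: template of outer-block pattern from wt2
print(proj(a,[[.563,.3235,.058],[.487,.322,.058]]),proj(d,[[.563,.3235,.058],[.487,.322,.058]]))
crop('wt4',140,120,420,260,'wt4c',2.8)
```

```text
14.2833 [0.48714969 0.2860055  0.10413678] 0.03474322922631745 (np.float64(-0.05999999999999983), array([310. , 279.5, 277. ,  53.5, 142. ]))
[[277.51075476 188.13135169]
 [140.00001194 188.01763021]] [[416.74074997 182.76756682]
 [281.31082087 182.35443493]]
```

View pics/wt4c.png

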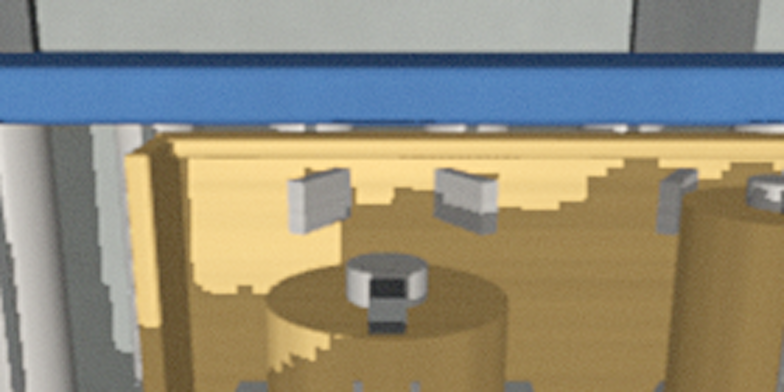

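Request:
move_arm:
  moves: [0, 0.002, -0.025, 0, 0.03, 0, 0.002, -0.036, 0, 0.03, 0, 0.002, -0.042, 0, 0.03, 0, 0.002, -0.045, 0, 0.03, 0, 0.002, -0.0465, 0, 0.03, 0, 0.002, -0.0475, 0, 0.03, 0, 0.002, -0.0475, 0, 0.03]

```text
clock: 14.87
tcp_pos: [0.4884, 0.2888, 0.0578]
orientation: [0.0, 0.699, 0.715, 0.0]
wrist_force: [0.5, 1.0, -1.9]
finger_gap: 0.0349
grip_force: 40.8
```

Request:
move_arm:
  moves: [-0.0007, 0, -0.0012, 0, 0.03, -0.0007, 0, -0.0022, 0, 0.03, -0.0007, 0, -0.003, 0, 0.03, -0.0007, 0, -0.003, 0, 0.03]

```text
clock: 15.2
tcp_pos: [0.4878, 0.289, 0.0554]
orientation: [0.001, 0.699, 0.715, 0.001]
wrist_force: [-0.9, -1.0, 4.2]
finger_gap: 0.0345
grip_force: 41.5
```

Contact. Release, lift, and go back for A.

Request:
move_arm:
  moves: [0, 0, 0, 0, 0.036, 0, 0, 0, 0, 0.039, 0, 0, 0, 0, 0.043, 0, 0, 0, 0, 0.047, 0, 0, 0, 0, 0.048, 0, 0, 0.03, 0, 0.048, 0, 0, 0.07, 0, 0.055, 0, 0, 0.11, 0, 0.06, 0, 0, 0.15, 0, 0.07, 0.0, -0.02, 0.18, 0, 0.07, 0.0, -0.04, 0.18, 0, 0.07, 0.0, -0.04, 0.18, 0, 0.07]
  newtons: 20

```text
clock: 16.2
tcp_pos: [0.4885, 0.2471, 0.237]
orientation: [0.002, 0.7, 0.714, 0.002]
wrist_force: [-0.3, 0.8, 0.1]
finger_gap: 0.0702
grip_force: 0.0
```

```bash
cat > tr.py <<'E'
from h import *
d=shot('wrist','t%d'%int(env.get_state()['clock']*100));s=env.get_state();print(s['clock'],s['tcp_pos'].round(4))
# slots: dark elongated blobs in brass on the tray
h=cv2.cvtColor(d['pixels'],cv2.COLOR_RGB2HSV);m=(d['pixels'].max(2)<70).astype(np.uint8)
for (x,y) in [(.487,.2885),(.563,.290),(.4892,.2144),(.5652,.216)]:
    p=proj(d,[x,y,.0802])[0];x0,y0=np.int32(p)
    if not(30<x0<530 and 40<y0<380): print((x,y),'out');continue
    w=m[y0-30:y0+30,x0-22:x0+22]; n,l,st,ce=cv2.connectedComponentsWithStats(w)
    for j in range(1,n):
        if st[j,4]>60: print((x,y),st[j],'slot',atz(d,ce[j]+[x0-22,y0-30],.0802).round(4))
E
python3 tr.py
```

```text
16.25 [0.4877 0.2479 0.2354]
(0.487, 0.2885) [ 20   8   5  43 186] slot [0.4871 0.2891 0.0802]
(0.563, 0.29) [ 20   7   9  45 246] slot [0.564  0.2909 0.0802]
```

Request:
move_arm:
  moves: [0.044, -0.51, 0.0, -0.228, 0.07, 0.044, -0.51, 0.0, -0.228, 0.07, 0.044, -0.51, 0.0, -0.228, 0.07, 0.044, -0.51, 0.0, -0.228, 0.07, 0.044, -0.51, 0.0, -0.228, 0.07, 0.044, -0.51, 0.0, -0.228, 0.07, 0.044, -0.51, 0.0, -0.228, 0.07, 0.044, -0.51, 0.0, -0.228, 0.07, 0.044, -0.51, 0.0, -0.228, 0.07, 0.044, -0.51, 0.0, -0.228, 0.07, 0.044, -0.51, 0.0, -0.228, 0.07, 0.044, -0.51, 0.0, -0.228, 0.07]

```text
clock: 17.25
tcp_pos: [0.5299, -0.2506, 0.2327]
orientation: [-0.001, 0.776, 0.631, -0.0]
wrist_force: [0.8, -0.6, -0.2]
finger_gap: 0.0702
grip_force: 0.0
```

Request:
move_arm:
  moves: [0, -0.05, 0, 0, 0.07, 0, -0.05, 0, 0, 0.07, 0, -0.05, 0, 0, 0.07, 0, -0.05, 0, 0, 0.07]

```text
clock: 17.58
tcp_pos: [0.5298, -0.2988, 0.2326]
orientation: [-0.002, 0.776, 0.63, -0.0]
wrist_force: [-0.7, -0.4, -0.5]
finger_gap: 0.0702
grip_force: 0.0
```

```bash
python3 b.py
```

```text
17.6333 [ 0.53   -0.298   0.2331]
[ 267  178   35   59 1816] [ 0.5319 -0.3218  0.028 ] yaw -0.201 (58.0, 34.0)
```

Request:
move_arm:
  moves: [0.002, -0.024, -0.04, 0, 0.065, 0.002, -0.024, -0.08, 0, 0.065, 0.002, -0.024, -0.12, 0, 0.065, 0.002, -0.024, -0.15, 0, 0.06, 0.002, -0.024, -0.18, 0, 0.06, 0.002, -0.024, -0.2, 0, 0.06, 0.002, -0.024, -0.21, 0, 0.055, 0.002, -0.024, -0.2135, 0, 0.05, 0.002, -0.024, -0.2135, 0, 0.045, 0.002, -0.024, -0.2135, 0, 0.042, 0.002, -0.024, -0.2135, 0, 0.042]

```text
clock: 18.55
tcp_pos: [0.5335, -0.3239, 0.0227]
orientation: [0.002, 0.776, 0.631, 0.0]
wrist_force: [0.4, 0.1, 0.0]
finger_gap: 0.0419
grip_force: 0.0
```

Request:
move_arm:
  moves: [-0.003, 0.0006, -0.002, 0, 0.042, -0.007, 0.0014, -0.002, 0, 0.042, -0.011, 0.0022, -0.002, 0, 0.042, -0.015, 0.003, -0.002, 0, 0.042, -0.019, 0.0038, -0.002, 0, 0.042, -0.0225, 0.0046, -0.002, 0, 0.042, -0.0225, 0.0046, -0.002, 0, 0.042, -0.0225, 0.0046, -0.002, 0, 0.038, -0.0225, 0.0046, -0.002, 0, 0.034, -0.0225, 0.0046, -0.002, 0, 0.03, -0.0225, 0.0046, -0.002, 0, 0.03]

```text
clock: 19.47
tcp_pos: [0.5093, -0.3187, 0.0188]
orientation: [-0.0, 0.776, 0.631, -0.0]
wrist_force: [-2.8, -0.1, 3.4]
finger_gap: 0.0352
grip_force: 19.9
```

```bash
python3 m.py -.2
```

```text
19.5167 [ 0.5093 -0.3187  0.0187] 0.03526864053408976 [-2.1  0.5  3.1] (np.float64(-0.05499999999999994), array([309. , 277. , 274.5,  13. ,  82. ]))
```

Request:
move_arm:
  moves: [0, 0, 0, 0, 0.039, 0, 0, 0, 0, 0.041, 0.0006, -0.0001, 0, 0, 0.041, 0.0012, -0.0002, 0, 0, 0.041, 0.0012, -0.0002, 0, 0, 0.038, 0.0012, -0.0002, 0, 0, 0.034, 0.0012, -0.0002, 0, 0, 0.03, 0.0012, -0.0002, 0, 0, 0.03]

```text
clock: 20.18
tcp_pos: [0.5112, -0.319, 0.0188]
orientation: [0.0, 0.776, 0.631, 0.0]
wrist_force: [0.6, -0.3, -0.1]
finger_gap: 0.0355
grip_force: 20.1
```

```bash
python3 m.py -.2
```

```text
20.2333 [ 0.5112 -0.319   0.0188] 0.035149322040894035 [ 1.2 -0.1 -1. ] (np.float64(0.06000000000000005), array([309. , 277. , 280. ,  13. ,  81.5]))
```

Request:
move_arm:
  moves: [0, 0, 0, 0, 0.039, 0, 0, 0, 0, 0.041, -0.0006, 0.0001, 0, 0, 0.041, -0.0011, 0.0002, 0, 0, 0.041, -0.0011, 0.0002, 0, 0, 0.038, -0.0011, 0.0002, 0, 0, 0.034, -0.0011, 0.0002, 0, 0, 0.03, -0.0011, 0.0002, 0, 0, 0.03]

```text
clock: 20.9
tcp_pos: [0.5096, -0.3188, 0.0188]
orientation: [-0.0, 0.776, 0.631, -0.0]
wrist_force: [-0.3, 0.1, 1.3]
finger_gap: 0.0349
grip_force: 20.0
```

```bash
python3 m.py -.2
```

```text
20.95 [ 0.5096 -0.3188  0.0188] 0.0352437538176911 [-2.4 -0.2  2.7] (np.float64(-0.04499999999999993), array([309., 277., 275.,  13.,  82.]))
```

Request:
move_arm:
  moves: [0, 0, 0, 0, 0.03, 0, 0, 0.03, 0, 0.03, 0, 0.02, 0.07, 0, 0.03, -0.021, 0.532, 0.12, 0.222, 0.03, -0.021, 0.532, 0.12, 0.222, 0.03, -0.021, 0.532, 0.12, 0.222, 0.03, -0.021, 0.532, 0.12, 0.222, 0.03, -0.021, 0.532, 0.12, 0.222, 0.03, -0.021, 0.532, 0.12, 0.222, 0.03, -0.021, 0.532, 0.12, 0.222, 0.03, -0.021, 0.532, 0.12, 0.222, 0.03, -0.021, 0.532, 0.12, 0.222, 0.03]
  newtons: 40

```text
clock: 21.95
tcp_pos: [0.4938, 0.0747, 0.1241]
orientation: [-0.0, 0.701, 0.713, 0.0]
wrist_force: [0.6, -0.3, -2.7]
finger_gap: 0.0348
grip_force: 41.2
```

```bash
python3 tr.py
```

```text
22.0 [0.4932 0.0818 0.125 ]
(0.487, 0.2885) out
(0.563, 0.29) out
(0.4892, 0.2144) out
(0.5652, 0.216) out
```

Request:
move_arm:
  moves: [-0.005, 0.135, 0.0, 0, 0.03, -0.005, 0.135, 0, 0, 0.03, -0.005, 0.135, 0, 0, 0.03, -0.005, 0.135, 0, 0, 0.03, -0.005, 0.135, -0.02, 0, 0.03, -0.005, 0.135, -0.02, 0, 0.03, -0.005, 0.135, -0.02, 0, 0.03]

```text
clock: 22.58
tcp_pos: [0.488, 0.2071, 0.1029]
orientation: [-0.001, 0.701, 0.713, -0.002]
wrist_force: [-0.9, -0.3, -1.0]
finger_gap: 0.0349
grip_force: 40.9
```

```bash
python3 tr.py
python3 - <<'E'
from h import *
import glob,os
f=max(glob.glob('pics/t*.pkl'),key=os.path.getmtime);tag=os.path.basename(f)[:-4];d=load(tag)
t=env.get_state()['tcp_pos'];print(t,slot_angle(d,t,.02,t[2]+.007),proj(d,[[.4887,.2145,.0622],[.488,.2513,.058],[.4871,.2885,.0802]]))
crop(tag,140,60,420,400,'tc',1.7)
E
```

```text
22.6333 [0.4888 0.2069 0.1038]
(0.563, 0.29) [ 15   0  21  60 732] slot [0.5638 0.2906 0.0802]
(0.4892, 0.2144) [11  1 12  7 66] slot [0.4861 0.229  0.0802]
(0.4892, 0.2144) [  9  43  15  17 245] slot [0.4861 0.2027 0.0802]
[0.48883191 0.20691969 0.1037606 ] (np.float64(-0.040000000000000036), array([310. , 276.5, 275. ,  15. ,  80. ])) [[279.97141269 232.82548219]
 [279.91499807 167.65744676]
 [279.74257042  93.39678729]]
```

View pics/tc.png

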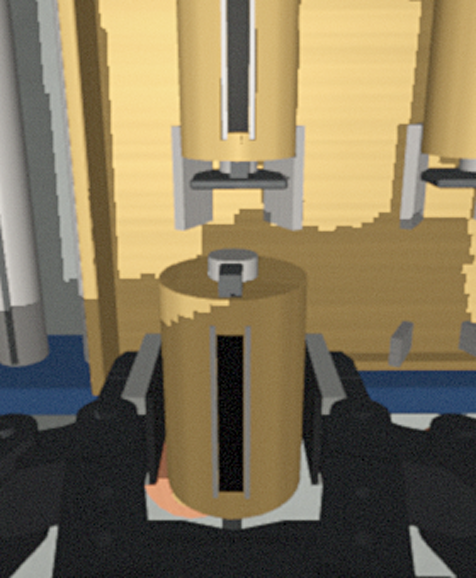

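Run:
```python
from h import *
d=load('t2258') if __import__('os').path.exists('pics/t2258.pkl') else None
f=lambda x,y:(140+x/1.7,60+y/1.7)
print(atz(d,f(232,321),.1288), atz(d,f(232,262),.1108), atz(d,f(232,330),.1288),atz(d,f(232,493),.1288))
```

```text
[0.48671568 0.23259292 0.1288    ] [0.48651132 0.24026273 0.1108    ] [0.48674829 0.23052254 0.1288    ] [0.48740141 0.18905204 0.1288    ]
```

Request:
move_arm:
  moves: [0.0005, 0.0045, -0.025, 0, 0.03, 0.0005, 0.0045, -0.036, 0, 0.03, 0.0005, 0.0045, -0.042, 0, 0.03, 0.0005, 0.0045, -0.045, 0, 0.03, 0.0005, 0.0045, -0.0475, 0, 0.03, 0.0005, 0.0045, -0.049, 0, 0.03, 0.0005, 0.0045, -0.049, 0, 0.03]

```text
clock: 23.22
tcp_pos: [0.4904, 0.2119, 0.0559]
orientation: [0.0, 0.702, 0.713, 0.0]
wrist_force: [-0.7, -0.1, -3.0]
finger_gap: 0.0347
grip_force: 41.2
```

Request:
move_arm:
  moves: [-0.0005, 0, -0.0008, 0, 0.03, -0.0005, 0, -0.0014, 0, 0.03, -0.0005, 0, -0.0014, 0, 0.03]

```text
clock: 23.47
tcp_pos: [0.4903, 0.2122, 0.0549]
orientation: [0.001, 0.701, 0.713, 0.001]
wrist_force: [-1.4, -1.6, 3.9]
finger_gap: 0.0344
grip_force: 41.8
```

Request:
move_arm:
  moves: [0, 0, 0, 0, 0.036, 0, 0, 0, 0, 0.039, 0, 0, 0, 0, 0.043, 0, 0, 0, 0, 0.047, 0, 0, 0, 0, 0.048, 0, 0, 0.03, 0, 0.048, 0, 0, 0.07, 0, 0.055, 0, 0, 0.11, 0, 0.06, 0, 0, 0.15, 0, 0.07, 0.0, -0.02, 0.18, 0, 0.07, 0.02, -0.04, 0.18, 0, 0.07, 0.02, -0.04, 0.18, 0, 0.07]
  newtons: 20

```text
clock: 24.47
tcp_pos: [0.5135, 0.1702, 0.2366]
orientation: [0.003, 0.702, 0.712, 0.003]
wrist_force: [0.4, -0.5, -0.8]
finger_gap: 0.0699
grip_force: 0.0
```

```bash
python3 tr.py;  python3 - <<'E'
from h import *
import glob,os
f=max(glob.glob('pics/t*.pkl'),key=os.path.getmtime);tag=os.path.basename(f)[:-4];d=load(tag)
p=cv2.resize(d['pixels'],(800,600),interpolation=cv2.INTER_CUBIC);cv2.imwrite('pics/fin1.png',p[:,:,::-1])
E
```

```text
24.5167 [0.5114 0.171  0.2349]
(0.563, 0.29) [ 22   4   8  52 299] slot [0.5648 0.2914 0.0802]
(0.4892, 0.2144) [ 20  23   6  30 117] slot [0.4893 0.2066 0.0802]
```

View pics/fin1.png

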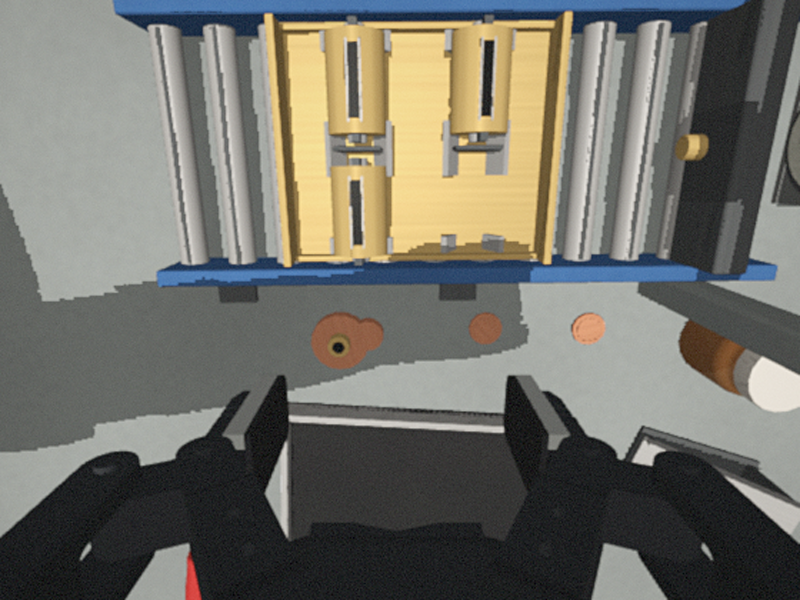

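All three drums are in and their slots are up: B at (351,78), C at (487,78) and A at (358,212). Now I'll turn the hand so both fingers push the tray's -x wall.

Request:
move_arm:
  moves: [-0.111, 0.078, 0, 1.57, 0.07, -0.111, 0.078, 0, 1.57, 0.07, -0.111, 0.078, 0, 1.57, 0.07, -0.111, 0.078, 0, 1.57, 0.07, -0.111, 0.078, 0, 1.57, 0.07, -0.111, 0.078, 0, 1.57, 0.07, -0.111, 0.078, 0, 1.57, 0.07, -0.111, 0.078, 0, 1.57, 0.07, -0.111, 0.078, 0, 1.57, 0.07, -0.111, 0.078, 0, 1.57, 0.07, -0.111, 0.078, 0, 1.57, 0.07, -0.111, 0.078, 0, 1.57, 0.07]

```text
clock: 25.52
tcp_pos: [0.3973, 0.2503, 0.2327]
orientation: [-0.001, 0.024, 1.0, -0.0]
wrist_force: [0.5, -0.8, -0.2]
finger_gap: 0.0699
grip_force: 0.0
```

Request:
move_arm:
  moves: [0, 0, 0, 0.07, 0.07, 0, 0, 0, 0.07, 0.07, 0, 0, 0, 0.07, 0.07]

```text
clock: 25.77
tcp_pos: [0.3977, 0.2502, 0.2331]
orientation: [-0.001, -0.007, 1.0, -0.0]
wrist_force: [0.1, -0.3, -0.6]
finger_gap: 0.0697
grip_force: 0.0
```

Run:
```python
from h import *
d=shot('wrist','pp');s=env.get_state();print(s['clock'],s['tcp_pos'],s['orientation'],2*np.arctan2(s['orientation'][2],s['orientation'][1])-np.pi)
```

```text
25.8167 [0.3978856  0.25019532 0.23322068] [-6.79876851e-04 -6.69594867e-03  9.99977342e-01 -1.29996394e-04] 0.013392000615281674
```

Request:
move_arm:
  moves: [0, 0, -0.04, 0, 0.07, 0, 0, -0.08, 0, 0.07, 0, 0, -0.12, 0, 0.07, 0, 0, -0.15, 0, 0.07, 0, 0, -0.17, 0, 0.07, 0, 0, -0.183, 0, 0.07, 0, 0, -0.183, 0, 0.07, 0, 0, -0.183, 0, 0.07]

```text
clock: 26.48
tcp_pos: [0.3977, 0.2499, 0.0503]
orientation: [-0.001, -0.007, 1.0, -0.0]
wrist_force: [0.5, 0.1, 0.8]
finger_gap: 0.0701
grip_force: 0.0
```

Request:
move_arm:
  moves: [0.008, 0.0002, 0, 0, 0.07, 0.015, 0.0003, 0, 0, 0.07, 0.019, 0.0004, 0, 0, 0.07, 0.021, 0.0004, 0, 0, 0.07, 0.023, 0.0005, 0, 0, 0.07, 0.025, 0.0005, 0, 0, 0.07, 0.027, 0.0005, 0, 0, 0.07, 0.029, 0.0006, 0, 0, 0.07, 0.031, 0.0006, 0, 0, 0.07, 0.033, 0.0006, 0, 0, 0.07, 0.035, 0.0007, 0, 0, 0.07, 0.037, 0.0007, 0, 0, 0.07]

```text
clock: 27.48
tcp_pos: [0.4354, 0.2508, 0.0508]
orientation: [-0.0, -0.008, 1.0, 0.0]
wrist_force: [-1.8, -0.3, 1.0]
finger_gap: 0.07
grip_force: 1.1
```

Contact at about 2 N; pushing on steadily.

Request:
move_arm:
  moves: [0.004, 0.0001, 0, 0, 0.07, 0.008, 0.0002, 0, 0, 0.07, 0.012, 0.0003, 0, 0, 0.07, 0.016, 0.0003, 0, 0, 0.07, 0.02, 0.0004, 0, 0, 0.07, 0.024, 0.0005, 0, 0, 0.07, 0.028, 0.0006, 0, 0, 0.07, 0.032, 0.0007, 0, 0, 0.07, 0.036, 0.0008, 0, 0, 0.07, 0.04, 0.0008, 0, 0, 0.07, 0.044, 0.0009, 0, 0, 0.07, 0.048, 0.001, 0, 0, 0.07]

```text
clock: 28.48
tcp_pos: [0.4838, 0.2518, 0.0508]
orientation: [-0.0, -0.008, 1.0, 0.0]
wrist_force: [-2.2, 1.3, -0.7]
finger_gap: 0.0699
grip_force: 1.3
```

Request:
move_arm:
  moves: [0.004, 0.0001, 0, 0, 0.07, 0.008, 0.0002, 0, 0, 0.07, 0.012, 0.0003, 0, 0, 0.07, 0.016, 0.0003, 0, 0, 0.07, 0.019, 0.0004, 0, 0, 0.07, 0.021, 0.0004, 0, 0, 0.07, 0.023, 0.0005, 0, 0, 0.07, 0.025, 0.0005, 0, 0, 0.07, 0.027, 0.0006, 0, 0, 0.07, 0.029, 0.0006, 0, 0, 0.07, 0.03, 0.0006, 0, 0, 0.07]

```text
clock: 29.4
tcp_pos: [0.5135, 0.2524, 0.0509]
orientation: [-0.0, -0.008, 1.0, 0.0]
wrist_force: [-3.3, 0.2, 0.8]
finger_gap: 0.0703
grip_force: 1.6
```

Request:
move_arm:
  moves: [0.0015, 0, 0, 0, 0.07, 0.003, 0.0001, 0, 0, 0.07, 0.0045, 0.0001, 0, 0, 0.07, 0.006, 0.0001, 0, 0, 0.07, 0.007, 0.0002, 0, 0, 0.07, 0.008, 0.0002, 0, 0, 0.07]

```text
clock: 29.9
tcp_pos: [0.5214, 0.2526, 0.0508]
orientation: [-0.0, -0.008, 1.0, 0.0]
wrist_force: [-5.9, 1.3, 2.5]
finger_gap: 0.07
grip_force: 3.0
```

Request:
move_arm:
  moves: [0.001, 0, 0, 0, 0.07, 0.002, 0, 0, 0, 0.07, 0.003, 0.0001, 0, 0, 0.07]

```text
clock: 30.15
tcp_pos: [0.5215, 0.2526, 0.0507]
orientation: [-0.003, -0.008, 1.0, 0.0]
wrist_force: [-13.0, -0.6, 10.0]
finger_gap: 0.0703
grip_force: 6.8
```

Request:
move_arm:
  moves: [0.001, 0, 0, 0, 0.07, 0.001, 0, 0, 0, 0.07]

```text
clock: 30.32
tcp_pos: [0.5215, 0.2526, 0.0507]
orientation: [-0.004, -0.008, 1.0, -0.0]
wrist_force: [-13.8, -1.0, 9.4]
finger_gap: 0.07
grip_force: 7.0
```

Request:
move_arm:
  moves: [-0.004, 0, 0, 0, 0.07, -0.008, 0, 0, 0, 0.07, -0.02, 0, 0, 0, 0.07, -0.05, 0, 0, 0, 0.07, -0.08, 0, 0.0, 0, 0.07, -0.08, 0, 0.04, 0, 0.07, -0.08, 0, 0.08, 0, 0.07, -0.08, 0, 0.12, 0, 0.07, -0.08, 0, 0.16, 0, 0.07, -0.08, 0, 0.16, 0, 0.07]

```text
clock: 31.15
tcp_pos: [0.4506, 0.2543, 0.2198]
orientation: [0.008, -0.007, 1.0, 0.003]
wrist_force: [-0.3, 0.5, 1.0]
finger_gap: 0.0699
grip_force: 0.0
```

Run:
```python
from h import *
d=shot('wrist','f2');s=env.get_state();print(s['clock'],s['tcp_pos']);a=shot('side','f2s')
crop('f2s',180,95,320,200,'y2',2.85)
x=cv2.resize(d['pixels'],(400,300))[:,:,::-1];y=cv2.imread('pics/y2.png')[:300,:400]
im=np.zeros((300,800,3),np.uint8);im[:,:400]=x;im[:y.shape[0],400:400+y.shape[1]]=y;cv2.imwrite('pics/f2c.png',im)
```

```text
31.2 [0.4496448  0.25396442 0.21643272]
```

View pics/f2c.png

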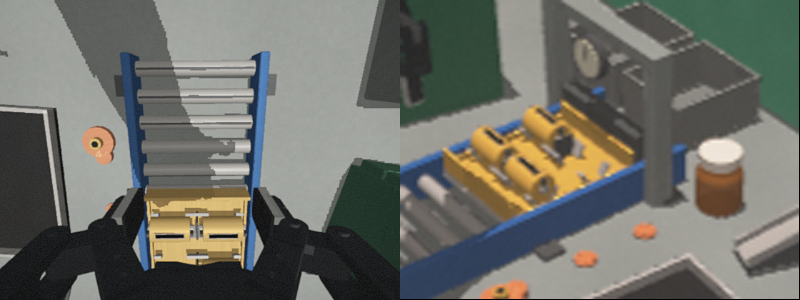

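The tray is against the stop block, the plunger is covered, all slots face up and the bystanders are unmoved. One numeric check of the tray's wall and slots, then hand in.

Run:
```python
from h import *
d=load('f2');print(atz(d,(197*1.4,187*1.4),.065),atz(d,(147*1.4,188*1.4),.065),atz(d,(247*1.4,187*1.4),.065))
m=(d['pixels'].max(2)<70).astype(np.uint8)
for u in [(171,236),(224,236)]:
    x0,y0=int(u[0]*1.4),int(u[1]*1.4);n,l,st,ce=cv2.connectedComponentsWithStats(m[y0-12:y0+12,x0-26:x0+26])
    for j in range(1,n):
        if st[j,4]>60: print(st[j],atz(d,ce[j]+[x0-26,y0-12],.0802).round(4))
```

```text
[0.5156916  0.25375092 0.065     ] [0.51803649 0.18535339 0.065     ] [0.51485068 0.32222891 0.065     ]
[  5  11  39   4 156] [0.5839 0.2161 0.0802]
[  6  10  39   5 159] [0.583  0.2912 0.0802]
```

```bash
python3 -c "
from h import *
print(env.get_state()['wrist_force'],env.hand_in())"
```

```text
the job is handed in; nothing more can be done
[ 0.3106425  -0.6417749  -1.66443399] None
```

All three drums present were rolled slot-up and set in cradles; the tray was pushed until it stalled at about 13 N, which I took as fully home with the plunger pressed in, and the job is handed in.

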